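# Clamp the sugar bowl in its travel cradle

### The arm

A 6-joint arm with a two-finger parallel gripper is mounted at the origin on the work surface. World frame = base frame: x ahead of the robot, y to its left, z up, the work surface at z = 0. Lengths are in m, angles in rad, forces in N, time in s.
With the tool pointing down it reaches from about 0.35 to 0.85 m from the base axis. Payload 8.1 kg.
Tool frame: the origin (TCP) lies between the finger pads; the fingertips stand 22 mm ahead of it and the grasp point (between the pads) lies 3 mm ahead of it (tip_reach is the distance from the TCP to the fingertips, in m); z points along the fingers, y is the line along which they close (so a half turn about z gives the same grasp; the last joint's range is limited). The gripper opens to 93 mm and grips with 3 to 60 N. Pads are 15 mm wide; open, the fingers measure 128 mm over their backs; the gripper's body (75 mm by 188 mm) begins 65 mm behind the grasp point.
Start: joints at [-1.355, 0.13, 1.488, -0, 1.523, -0.085], TCP at [0.178, -0.573, 0.241] pointing down, gripper open.
Joint ranges: [-2.96, 2.96], [-0.89, 2.26], [0.02, 2.5], [-1.34, 4.48], [0, 2.73], [-2.66, 2.66]. Speed limits (rad/s): [2.39, 2.39, 2.79, 3.14, 3.14, 3.14].

### API

Orientations are given as a rotation vector (axis times angle).
In Python, from plant import * gives the robot as it stands.
- The arm moves only by the tool step_arm, never from a script. Its argument "motion" is a list of rows, each a list of 4 numbers: the shift along the tool's x, y, z in units of 600 mm (1.0 is 600 mm), then the turn about the tool's z in units of pi rad (1.0 is pi rad). In form: [[tx, ty, tz, spin], ...]. A call has 1 to 8 rows; each row shifts and turns the commanded pose from where the row before left it, along the tool's axes as they then stand; what a row does not reach is not made up. A row lasts 1/12 s, in which the tool goes at most 41.7 mm and 7.16 degrees, less where a joint would pass 70% of its speed; a pose out of reach is approached as far as the arm can. A call with a number of a shift or a turn outside -1 to 1 is refused whole. A call with a gripper value outside its range is refused whole. "grip" is the opening, from 0 (shut) to 1 (fully open), set as the call begins (left out, the last holds). The fingers move at their own pace and stop on an object; "force" is the grip in N (left out, the last holds). Time passes only in rows, so rows that do not move let the fingers close. It gives the time, the measured TCP pose, the force, the opening and the grip force at its end, in the units of the state.
- get_state(): the state, without advancing time (a new reading comes with each control period).
- camera(name): name is "side" or "top"; returns the picture (480x640x3 uint8, red, green, blue); there is no depth.
- camera_params(name): a dict with "K" (3x3 intrinsics, pixels), "rvec" (rotation vector, rad) and "tvec" (3), from world to camera coordinates, as OpenCV has them. Camera axes: x right, y down, z forward; pixel columns grow to the right and rows downward; lengths in m; the calibration is good to about 2 mm. A picture is of the moment at which its call begins. camera_params takes no time and is no camera call.
- close_job(): hands the job in; it is judged then, once.
Trained networks look in the newest picture that a camera, given by its name, has taken for a name from the list of things; names that differ only in an ending like _2 or _b are one class to them, and where a whole thing is asked for, a point or a joint stands for the part that bears it (a point fixed in the world has none). Each returns a list of dicts, best first, with "score" (0 to 1); they miss things now and then, are a little off and sometimes report something else, mostly with a low value. They report only what shows in the picture. A call takes as long as a camera call. They do not tell look-alikes from the thing itself.
- search_frame(camera, label): "point" ([column, row] in pixels, amid what is visible of it).
- outline_of(camera, label): "region" (480x640 bool, what is visible of it) and "point" ([column, row] in pixels, amid what is visible of it).
- pinpoint(camera, label): "point" ([column, row] in pixels: a listed point, or the origin of a listed thing).
The state is a dict: "t": time; "q": joint angles; "joint_vel": joint speeds; "joint_efforts": joint torques, N m; "tcp_pos": TCP position; "orientation": TCP orientation; "wrist_force": force on the tool from outside, world axes, zero at the start; "torque": the same for the moment, N m; "opening": finger opening in m; "finger_force": force on a finger pad.
Only numpy, scipy, OpenCV 4.12 (cv2) and the standard library are available. Lean on these libraries where they do the work, as an engineer would, in place of code of your own. Each camera call takes 0.05 s, during which the arm holds its last target. There are 200 camera calls.

### The job

The cart is about to be wheeled across the loft, so secure the sugar bowl in its cradle: turn the T-knob counter-clockwise to free the sliding stop, slide the stop so that it pushes the bowl against the sprung pad until the pad is pressed fully in, and, still holding it there, turn the knob clockwise to the end to lock the stop. Let go; the bowl must stay upright and clamped with the pad pressed in. Leave the moka pot, the tamper and the turntable as they are.

Things in the scene. Friction and masses are not known exactly. Their poses are not given: they have to be found in the camera images.
- cradle: Travel cradle fixed to the cart: aluminium plate 112 x 400 x 8 mm (x, y, z), origin under its centre, z up. Stop slides along its y axis; +y points from the stop to the sprung pad and the end fence (face at y = 175 mm, top 60 mm high). Two side guides along y, 102 mm apart inside, tops 34 mm high, from y = -15 to 175 mm. Position and yaw vary.
- stop (a joint): Travel of the sliding stop along cradle +y, 0 to 0.175 m. Grey block 84 mm wide (x), 105 mm long, 56 mm high with an aluminium front plate; front face at cradle y = -90 mm + travel. Freed, it slides with about 1.5 N friction; with the knob beyond 0.4 rad a brake grips, fully locked it holds against about 20 N. Starts at 0 to 0.07, locked.
- stop_face (a point): Middle of the stop's front face (the one that pushes the bowl), 36 mm above the table.
- knob (a joint): Angle of the T-knob on the stop, axis vertical, 0 to 1.2 rad between end stops, grows clockwise seen from above. 0 = freed, beyond 0.4 the brake grips, 1.2 = fully locked. Friction 0.15 N m, plus up to 0.1 when locking; stays where left. Starts at 1.05 to 1.2. At 0 its bar lies along the cradle's x axis, at 1.2 it is 1.2 rad clockwise from there.
- knob_grip (a point): Centre of the T-knob's black bar, on the knob axis, 87 mm above the table, 65 mm behind the stop's front face; x axis along the bar. Bar 50 mm long, 14 mm thick (the grip), 26 mm high, top at 100 mm. Stop's top 56 mm high, with a boss 32 mm across to 62 mm under the bar. Gripped from above, it can be both turned and pushed.
- sugar_bowl: White ceramic sugar bowl with fixed lid, round, 90 mm across from 14 to 60 mm of its height, 95 mm high with the lid's knob, about 0.4 kg, origin at the centre of its underside. Stands loose on the cradle's plate (8 mm above the table) between the guides, with gaps to the stop and to the pad.
- pad (a joint): Travel of the sprung rubber pad in front of the end fence, along cradle +y: 0 = out, 0.012 m = fully pressed in (end stop). Spring 2 N at 0, 8 N fully in; it pushes back when not held. Face at cradle y = 150 mm at travel 0, so with the bowl between and the pad fully in the stop's travel is 0.162 m.
- pad_face (a point): Middle of the pad's face (64 mm wide, 36 mm high), 36 mm above the table; moves with the pad.
- moka_pot: Bystander: matte black moka pot with a black handle, 92 mm across, 180 mm high, loose, standing; origin at the centre of its underside.
- tamper: Bystander: small aluminium tamper lying flat, 54 mm across the foot, 84 mm long, its handle pointing along its +x and touching the table, loose; origin under the foot, at table height.
- turntable (a joint): Bystander: angle (rad) of the steel turntable, 260 mm across, with three glass jars fixed on it, up to 182 mm high; turns freely with slight friction.
- tall_jar (a point): Centre of the lid of the tallest jar, 182 mm above the table, 72 mm from the turntable's axis.
There are look-alikes about, which are no part of the job. What is meant by the sugar_bowl is not green or purple, and is the larger of those in its own colour.

How it is judged:
On the way, in this order (a step that is already met when the one before it is completed fails the run):
1. the knob is turned counter-clockwise until the stop is free (knob below 0.3 rad) (value of joint knob below 0.3 rad), for 0.1 s.
2. with the knob still free, the bowl is pushed until the pad is in by more than 10 mm of its 12 mm (value of joint pad above 0.01 m and value of joint knob below 0.4 rad), for 0.1 s.
At the end, for the whole second after the job is handed in: Knob locked (beyond 1.0 of 1.2 rad), pad still in by more than 9.5 of 12 mm, bowl upright (within 0.06 rad) and still on the base plate, held between stop and pad: faces under 93 mm apart, bowl centre at cradle y 110 to 122 mm, x within 10 mm (value of joint knob above 1 rad and value of joint pad above 0.0095 m and angle between sugar_bowl's own z axis and vertical below 0.06 rad and height (world z) of sugar_bowl below 0.012 m and distance between stop_face and pad_face below 0.093 m and linear speed of sugar_bowl below 0.01 m/s and y of sugar_bowl in the frame of cradle between 0.11 and 0.122 m and x of sugar_bowl in the frame of cradle between -0.01 and 0.01 m); the robot touches nothing.
It fails at once if the sugar bowl is tipped by more than 0.35 rad (angle between sugar_bowl's own z axis and vertical above 0.35 rad).
It fails at once if the moka pot is moved by more than 20 mm (distance of moka_pot from where it was at the start of the episode above 0.02 m).
It fails at once if the tamper is moved by more than 20 mm (distance of tamper from where it was at the start of the episode above 0.02 m).
It fails at once if the turntable is turned so that its tallest jar moves by more than 20 mm (distance of tall_jar from where it was at the start of the episode above 0.02 m).
It also fails if it takes over 48 s, if anything falls off the work surface, if the arm or the gripper's body presses on something with over 40 N, if the wrist force passes 120 N, or if a joint passes its speed limit or range.

## Working session

There is one attempt and no reset: what is moved stays moved. The work goes in short steps, Python scripts to look and compute and a tool call to move; the robot and the scene stay as the last step left them, time stands still between calls to the robot, and variables do not carry over. Pictures are saved under pics/ and viewed, at most 10 in all, crops included, and the job is handed in when it is done.

Besides the shell and the picture viewer there is one more tool, called after ">>>" as name(argument=value, ...), one argument or row to a line, values as JSON. step_arm: Moves the arm, as the interface text tells. Its arguments: {"type":"object","properties":{"motion":{"type":"array"},"grip":{"type":"number"},"force":{"type":"number"}},"required":["motion"]}

```bash
mkdir -p pics
cat > h.py <<'E'
from plant import *
import numpy as np, cv2
def ray(name,px):
    p=camera_params(name);K=np.array(p["K"],float);R=cv2.Rodrigues(np.array(p["rvec"],float))[0];t=np.array(p["tvec"],float).ravel()
    d=R.T@np.linalg.solve(K,[px[0],px[1],1.]);return -R.T@t,d
def at_z(name,px,z):
    o,d=ray(name,px);return o+d*(z-o[2])/d[2]
def proj(name,P):
    p=camera_params(name);return cv2.projectPoints(np.array(P,float).reshape(-1,3),np.array(p["rvec"],float),np.array(p["tvec"],float),np.array(p["K"],float),None)[0].reshape(-1,2)
E
python3 - <<'E'
from h import *
for c in("top","side"):
    im=camera(c);cv2.imwrite(f"pics/{c}0.png",im[:,:,::-1])
    for l,z in(("cradle",0),("stop_face",.036),("knob_grip",.087),("sugar_bowl",.008),("pad_face",.036),("moka_pot",0),("tamper",0),("tall_jar",.182)):
        for r in pinpoint(c,l)[:4]: print(c,l,round(r["score"],2),np.round(r["point"]),at_z(c,r["point"],z).round(3))
s=get_state();print(s)
E
```

```text
top cradle 0.6 [338. 251.] [ 0.558 -0.082  0.   ]
top cradle 0.38 [345. 251.] [ 0.56 -0.1   0.  ]
top stop_face 0.66 [344. 251.] [ 0.554 -0.094  0.036]
top stop_face 0.49 [370. 240.] [ 0.587 -0.167  0.036]
top knob_grip 0.55 [368. 240.] [ 0.579 -0.156  0.087]
top sugar_bowl 0.96 [234. 287.] [0.453 0.203 0.008]
top sugar_bowl 0.79 [238. 220.] [0.639 0.2   0.008]
top sugar_bowl 0.7 [316. 263.] [ 0.523 -0.02   0.008]
top sugar_bowl 0.6 [325. 333.] [ 0.335 -0.049  0.008]
top pad_face 0.52 [290. 280.] [0.475 0.047 0.036]
top pad_face 0.2 [317. 264.] [ 0.519 -0.024  0.036]
top moka_pot 0.63 [125. 298.] [0.417 0.501 0.   ]
top tamper 0.72 [271. 163.] [0.805 0.114 0.   ]
top tall_jar 0.83 [563. 258.] [ 0.534 -0.616  0.182]
side cradle 0.72 [322. 261.] [ 0.547 -0.083  0.   ]
side stop_face 0.65 [319. 245.] [ 0.561 -0.106  0.036]
side knob_grip 0.61 [314. 217.] [ 0.586 -0.156  0.087]
side sugar_bowl 0.85 [332. 278.] [ 0.51  -0.022  0.008]
side sugar_bowl 0.79 [339. 362.] [0.443 0.222 0.008]
side sugar_bowl 0.64 [400. 286.] [ 0.336 -0.031  0.008]
side sugar_bowl 0.56 [255. 345.] [0.641 0.219 0.008]
side pad_face 0.43 [337. 296.] [0.482 0.058 0.036]
side tamper 0.65 [202. 301.] [0.811 0.117 0.   ]
{'t': 0.9, 'q': array([-1.35541932e+00,  1.30392054e-01,  1.48821140e+00,  1.39769368e-05,
        1.52302030e+00, -8.53836107e-02]), 'joint_vel': array([ 0.00077186, -0.00180943,  0.00193999,  0.00115346,  0.00104961,
       -0.00158635]), 'joint_efforts': array([-3.40267921e-03, -5.59757495e+01, -4.92060471e+01,  7.64283026e-02,
        2.25473300e-02, -6.32283559e-07]), 'tcp_pos': array([ 0.17778211, -0.57304927,  0.2406337 ]), 'orientation': array([-3.10610576e+00, -4.70649236e-01, -1.87104241e-05]), 'wrist_force': array([-0.21171481,  0.93881636,  0.37781311]), 'torque': array([ 0.00934053, -0.00110317,  0.06775023]), 'finger_force': 0.0, 'opening': 0.09291703428633653}
```

View pics/top0.png

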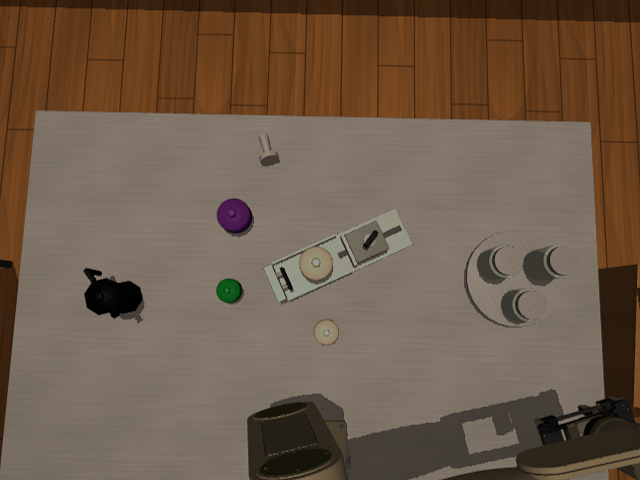

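View pics/side0.png

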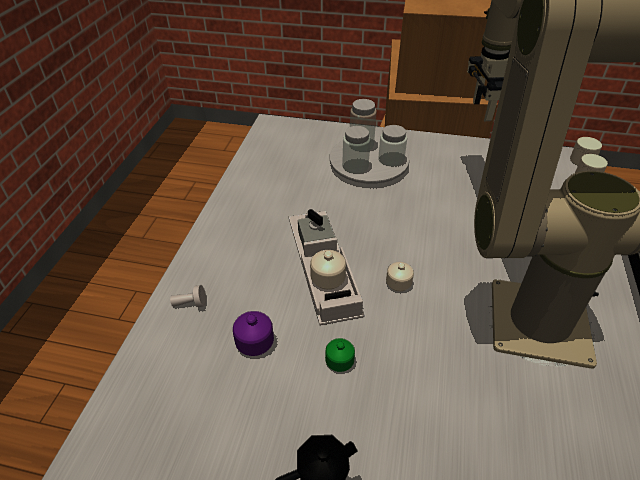

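Candidates for the bowl (top view): purple (234,215), green (229,290), small white (326,332) and larger white (316,263). The larger white one in the cradle fits, because it isn't green or purple and is the larger of the two white ones. I'll confirm this in a crop with a model overlay.

```bash
cat >> h.py <<'E'
def bar(c,u0,v0,w=22,thr=40):
    im=camera(c);g=im.max(2).astype(int)
    m=np.zeros(g.shape,np.uint8);m[v0-w:v0+w,u0-w:u0+w]=g[v0-w:v0+w,u0-w:u0+w]<thr
    n,L,S,C=cv2.connectedComponentsWithStats(m);k=1+np.argmin(np.hypot(*(C[1:]-[u0,v0]).T)/np.sqrt(S[1:,4]))
    return im,L==k,C[k]
E
python3 - <<'E'
from h import *
from scipy.optimize import least_squares
cor={"top":[(397,209),(412,245),(281,302),(265,267)]}
# order: local corners (x,y): -y end is far right in top
P=np.array([at_z("top",p,.008) for p in cor["top"]]);print(P.round(4))
c=P.mean(0);d=(P[2]+P[3]-P[0]-P[1])/2;print(c,np.hypot(*d[:2]),np.degrees(np.arctan2(d[1],d[0])),np.linalg.norm(P[1]-P[0]))
yv=d[:2]/np.hypot(*d[:2]);xv=np.array([yv[1],-yv[0]])
Pl=np.array([c[:2]+sx*.056*xv+sy*.2*yv for sx,sy in((1,1),(-1,1),(-1,-1),(1,-1))])
for cam,(u,v,w) in {"top":(338,253,80),"side":(325,265,65)}.items():
    im=camera(cam)[:,:,::-1].copy()
    q=proj(cam,np.c_[Pl,np.full(4,.008)]);print(cam,q.round(1))
    s=7 if cam=="top" else 8
    cr=cv2.resize(im[v-42 if cam=="top" else v-w:(v+60 if cam=="top" else v+w)-0,u-w:u+w],None,fx=4.5,fy=4.5,interpolation=cv2.INTER_CUBIC)
    o=np.array([u-w,v-(42 if cam=="top" else w)])
    cv2.polylines(cr,[(((q-o)+.5)*4.5).astype(int).reshape(-1,1,2)],True,(0,0,255),1)
    cv2.imwrite(f"pics/{cam}1.png",cr);print(cr.shape,o)
for cam,u,v in(("top",371,239),("side",315,217)):
    im,m,C=bar(cam,u,v);ys,xs=np.nonzero(m);print(cam,len(xs),C)
    W=np.array([at_z(cam,(a,b),.095) for a,b in zip(xs,ys)])[:,:2];mu=W.mean(0);e,V=np.linalg.eigh(np.cov(W.T));print(mu,np.sqrt(e),np.degrees(np.arctan2(V[1,1],V[0,1])))
E
```

```text
[[ 0.6792 -0.2428  0.008 ]
 [ 0.5791 -0.2844  0.008 ]
 [ 0.4153  0.0725  0.008 ]
 [ 0.5096  0.1194  0.008 ]]
[ 0.54578327 -0.08385303  0.008     ] 0.39633133354079564 114.87982481198878 0.10844488220652329
top [[264.4 265.9]
 [280.4 303.6]
 [413.6 245. ]
 [396.6 208.5]]
(459, 720, 3) [258 211]
side [[318.6 321.4]
 [363.9 313.4]
 [326.6 208.9]
 [289.4 214.4]]
(585, 585, 3) [260 200]
top 97 [370.32989691 238.92783505]
[ 0.58231981 -0.16038886] [0.00372412 0.01489399] 144.07692834047913
side 147 [314.93197279 217.30612245]
[ 0.58174118 -0.14767588] [0.00751237 0.01721747] 133.3401361217256
```

View pics/top1.png

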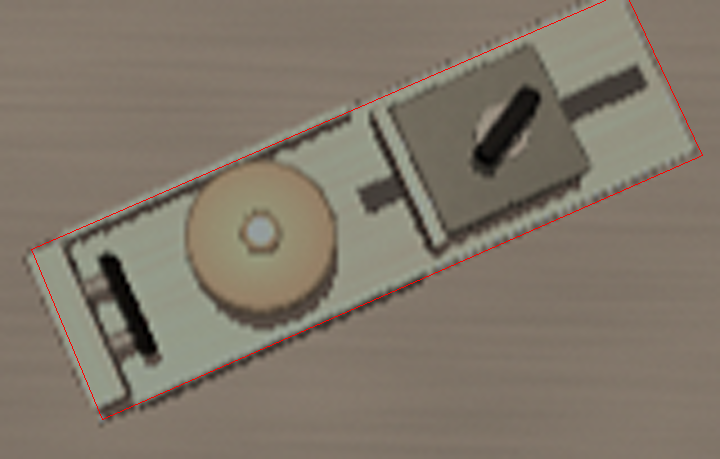

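View pics/side1.png

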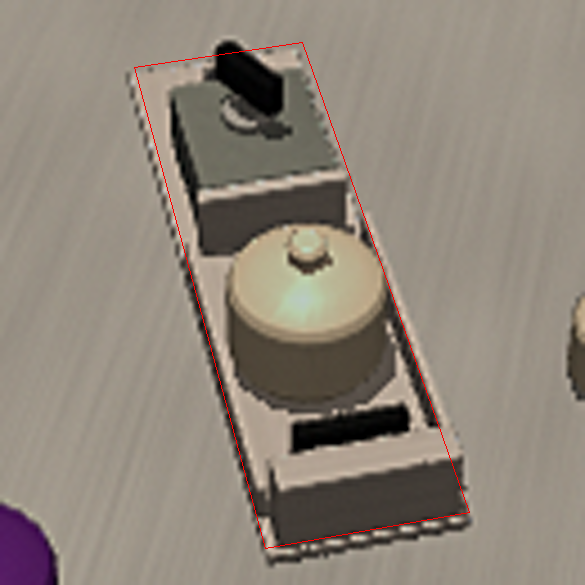

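The crops confirm it. The larger cream-white bowl sits in the cradle between the stop and the black pad, at about (316,263) in the top view. The knob's bar is at (370,239), around 1.06 rad. Now moving above the knob.

>>> step_arm(
  motion=[
    [0.0565, -0.0305, 0, 0],
    [0.0565, -0.0305, 0, 0],
    [0.0565, -0.0305, 0, 0],
    [0.0565, -0.0305, 0, 0],
    [0.0565, -0.0305, 0, 0],
    [0.0565, -0.0305, 0, 0],
    [0.0565, -0.0305, 0, 0],
    [0.0565, -0.0305, 0, 0],
  ],
)

```text
t: 1.77
tcp_pos: [0.3945, -0.3514, 0.2409]
orientation: [3.106, 0.47, 0.001]
wrist_force: [1.0, -0.2, -0.0]
opening: 0.0928
finger_force: 0.0
```

>>> step_arm(
  motion=[
    [0.0565, -0.0305, 0, 0],
    [0.0565, -0.0305, 0, 0],
    [0.0565, -0.0305, 0, 0],
    [0.0565, -0.0305, 0, 0],
    [0.0565, -0.0305, 0, 0],
    [0.0565, -0.0305, 0, 0],
    [0.0565, -0.0305, 0, 0],
  ],
)

```text
t: 2.35
tcp_pos: [0.5833, -0.1585, 0.2408]
orientation: [3.106, 0.471, 0.001]
wrist_force: [0.5, -0.8, 0.3]
opening: 0.0929
finger_force: 0.0
```

>>> step_arm(
  motion=[
    [0, 0, 0, 0.037],
    [0, 0, 0, 0.037],
    [0, 0, 0, 0.037],
    [0, 0, 0, 0.037],
    [0, 0, 0, 0.037],
    [0, 0, 0, 0.037],
    [0, 0, 0, 0.037],
    [0, 0, 0, 0.037],
  ],
  grip=0.55,
)

```text
t: 3.02
tcp_pos: [0.5821, -0.1602, 0.2406]
orientation: [-2.985, 0.981, 0.0]
wrist_force: [0.2, 0.4, 0.1]
opening: 0.0516
finger_force: 0.0
```

>>> step_arm(
  motion=[
    [0, 0, 0.04, 0],
    [0, 0, 0.04, 0],
    [0, 0, 0.04, 0],
    [0, 0, 0, 0],
  ],
)

```text
t: 3.35
tcp_pos: [0.5791, -0.1591, 0.1628]
orientation: [-2.987, 0.972, 0.014]
wrist_force: [-1.3, 0.7, -0.5]
opening: 0.0514
finger_force: 0.0
```

Run:
```python
from h import *
s=get_state();print(s["tcp_pos"],s["orientation"])
out=[]
for c,(u,v) in {"side":(315,205),"top":(371,239)}.items():
    im=camera(c)[:,:,::-1].copy()
    out.append(cv2.resize(im[v-45:v+45,u-40:u+40],None,fx=5,fy=5,interpolation=cv2.INTER_CUBIC))
cv2.imwrite("pics/2.png",np.hstack(out))
print(get_state()["tcp_pos"])
```

```text
[ 0.57907264 -0.15910981  0.16277945] [-2.98710111  0.97191275  0.01351725]
[ 0.58140493 -0.15994485  0.16801385]
```

View pics/2.png

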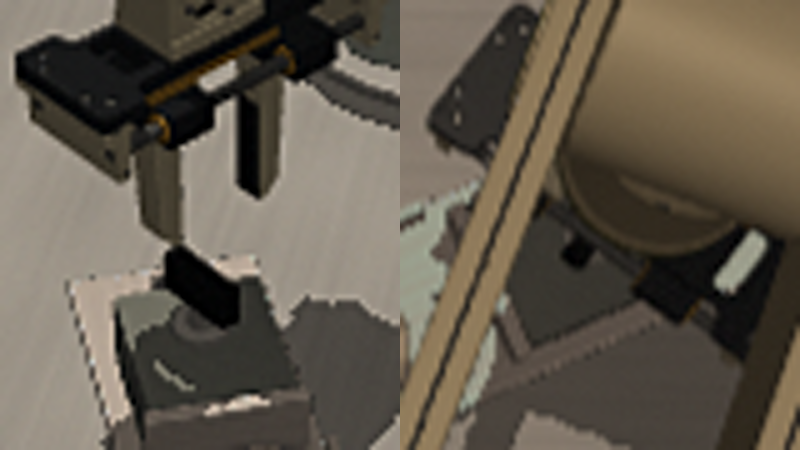

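The side crop shows the fingers straddling the knob's bar, aligned with it at about (200,285) in the crop. Next I descend and grip.

>>> step_arm(
  motion=[
    [0, 0, 0.026, 0],
    [0, 0, 0.026, 0],
    [0, 0, 0.026, 0],
    [0, 0, 0.026, 0],
    [0, 0, 0.026, 0],
    [0, 0, 0, 0],
    [0, 0, 0, 0],
  ],
)

```text
t: 4.03
tcp_pos: [0.5826, -0.1604, 0.0919]
orientation: [-2.987, 0.972, -0.001]
wrist_force: [0.6, 0.4, -0.0]
opening: 0.051
finger_force: 0.0
```

>>> step_arm(
  motion=[
    [0, 0, 0, 0],
    [0, 0, 0, 0],
    [0, 0, 0, 0],
    [0, 0, 0, 0],
    [0, 0, 0, 0],
    [0, 0, 0, 0],
  ],
  grip=0,
  force=40,
)

```text
t: 4.53
tcp_pos: [0.5827, -0.1599, 0.091]
orientation: [-2.987, 0.972, -0.002]
wrist_force: [10.4, 11.5, -0.0]
opening: 0.016
finger_force: 7.8
```

>>> step_arm(
  motion=[
    [0, 0, 0, 0],
    [0, 0, 0, 0],
    [0, 0, 0, 0],
  ],
)

```text
t: 4.78
tcp_pos: [0.5829, -0.1595, 0.0911]
orientation: [-2.986, 0.971, -0.002]
wrist_force: [2.6, 3.7, 1.4]
opening: 0.0141
finger_force: 40.0
```

>>> step_arm(
  motion=[
    [0, 0, 0, -0.036],
    [0, 0, 0, -0.036],
    [0, 0, 0, -0.036],
    [0, 0, 0, -0.036],
    [0, 0, 0, -0.036],
    [0, 0, 0, -0.036],
    [0, 0, 0, -0.036],
    [0, 0, 0, -0.036],
  ],
)

```text
t: 5.45
tcp_pos: [0.5824, -0.1608, 0.091]
orientation: [3.11, 0.44, 0.001]
wrist_force: [1.2, -1.9, -0.0]
opening: 0.014
finger_force: 40.0
```

>>> step_arm(
  motion=[
    [0, 0, 0, -0.03],
    [0, 0, 0, 0],
    [0, 0, 0, 0],
    [0, 0, 0, 0],
  ],
)

```text
t: 5.78
tcp_pos: [0.5823, -0.1606, 0.091]
orientation: [3.088, 0.572, 0.001]
wrist_force: [1.1, -0.5, 3.3]
opening: 0.0142
finger_force: 40.0
```

Run:
```python
from h import *
s=get_state();print(s["tcp_pos"],np.degrees(2*np.arctan2(s["orientation"][1],s["orientation"][0]))-360,s["torque"],s["wrist_force"],s["finger_force"],s["opening"])
```

```text
[ 0.58233275 -0.1606024   0.0909935 ] -338.998709219652 [-0.25529932 -0.08770159 -0.05247484] [ 1.08913489 -0.53461137  3.29883396] 40.000773668289185 0.014167864928895716
```

Knob freed (about 0.07 rad). Now I push slowly along cradle +y.

>>> step_arm(
  motion=[
    [-0.0006, -0.0083, 0, 0],
    [-0.0006, -0.0083, 0, 0],
    [-0.0006, -0.0083, 0, 0],
    [-0.0006, -0.0083, 0, 0],
    [-0.0006, -0.0083, 0, 0],
    [-0.0006, -0.0083, 0, 0],
    [-0.0006, -0.0083, 0, 0],
    [-0.0006, -0.0083, 0, 0],
  ],
)

```text
t: 6.45
tcp_pos: [0.5647, -0.1237, 0.0909]
orientation: [3.088, 0.577, -0.0]
wrist_force: [-0.6, -2.8, 5.3]
opening: 0.0148
finger_force: 40.0
```

>>> step_arm(
  motion=[
    [-0.0006, -0.0083, 0, 0],
    [-0.0006, -0.0083, 0, 0],
    [-0.0006, -0.0083, 0, 0],
    [-0.0006, -0.0083, 0, 0],
    [-0.0006, -0.0083, 0, 0],
    [-0.0006, -0.0083, 0, 0],
    [0, 0, 0, 0],
    [0, 0, 0, 0],
  ],
)

```text
t: 7.12
tcp_pos: [0.5516, -0.0963, 0.0909]
orientation: [-3.087, -0.578, 0.001]
wrist_force: [-2.7, -1.1, 7.8]
opening: 0.0146
finger_force: 40.0
```

```bash
cat >> h.py <<'E'
def rep():
    s=get_state();yv=np.array([-.4206,.9072]);xv=np.array([.9072,.4206]);d=s["tcp_pos"][:2]-[.5458,-.0839];f=s["wrist_force"][:2]
    print("y %.4f x %.4f travel %.4f Fy %.1f Fx %.1f Tz %.3f yaw %.1f"%(d@yv,d@xv,d@yv+.155,f@yv,f@xv,s["torque"][2],np.degrees(2*np.arctan2(s["orientation"][1],s["orientation"][0]))),s["finger_force"],s["tcp_pos"])
E
python3 - <<'E'
from h import *
rep()
im=camera("side")[:,:,::-1].copy()
cv2.imwrite("pics/3.png",cv2.resize(im[195:335,260:400],None,fx=4,fy=4,interpolation=cv2.INTER_CUBIC))
E
```

```text
y -0.0137 x 0.0001 travel 0.1413 Fy 0.1 Fx -2.9 Tz -0.058 yaw -338.8 40.00247418880463 [ 0.55160797 -0.09627657  0.0908714 ]
```

View pics/3.png

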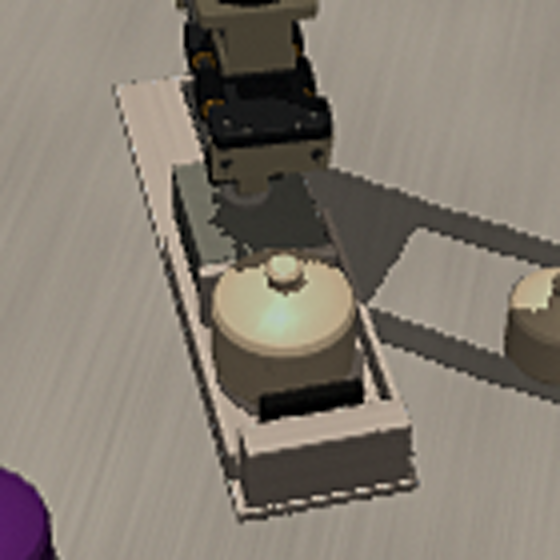

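The bowl is upright at (284,320) in the crop and has moved nearly to the pad. I'll keep pushing in small increments and watch the force.

>>> step_arm(
  motion=[
    [-0.0003, -0.005, 0, 0],
    [-0.0003, -0.005, 0, 0],
    [-0.0003, -0.005, 0, 0],
    [-0.0003, -0.005, 0, 0],
    [0, 0, 0, 0],
    [0, 0, 0, 0],
  ],
)

```text
t: 7.67
tcp_pos: [0.5466, -0.0858, 0.0909]
orientation: [3.088, 0.578, -0.001]
wrist_force: [-3.4, -2.5, 8.1]
opening: 0.0143
finger_force: 40.0
```

```bash
python3 -c "
from h import *
rep()"
```

```text
y -0.0021 x -0.0001 travel 0.1529 Fy -0.8 Fx -4.2 Tz -0.051 yaw 21.2 40.00253140926361 [ 0.54662077 -0.08579687  0.09088811]
```

>>> step_arm(
  motion=[
    [-0.0003, -0.005, 0, 0],
    [-0.0003, -0.005, 0, 0],
    [0, 0, 0, 0],
    [0, 0, 0, 0],
  ],
)

```text
t: 8.0
tcp_pos: [0.5444, -0.0811, 0.0909]
orientation: [3.087, 0.577, -0.001]
wrist_force: [-1.5, -6.3, 6.7]
opening: 0.0141
finger_force: 40.0
```

```bash
python3 -c "
from h import *
rep()"
```

```text
y 0.0032 x -0.0001 travel 0.1582 Fy -5.1 Fx -4.1 Tz -0.082 yaw 21.2 40.00228464603424 [ 0.54438065 -0.08106223  0.09092858]
```

>>> step_arm(
  motion=[
    [-0.0003, -0.0033, 0, 0],
    [-0.0003, -0.0033, 0, 0],
    [0, 0, 0, 0],
    [0, 0, 0, 0],
  ],
)

```text
t: 8.33
tcp_pos: [0.5429, -0.078, 0.0909]
orientation: [3.086, 0.577, 0.0]
wrist_force: [0.6, -8.5, 3.9]
opening: 0.0145
finger_force: 40.0
```

```bash
python3 -c "
from h import *
rep()"
```

```text
y 0.0066 x -0.0002 travel 0.1616 Fy -8.0 Fx -3.0 Tz -0.090 yaw 21.2 40.002089738845825 [ 0.54289191 -0.07801414  0.09093134]
```

>>> step_arm(
  motion=[
    [-0.0003, -0.0033, 0, 0],
    [0, 0, 0, 0],
    [0, 0, 0, 0],
    [0, 0, 0, 0],
  ],
)

```text
t: 8.67
tcp_pos: [0.5421, -0.0765, 0.0909]
orientation: [3.086, 0.577, 0.0]
wrist_force: [0.6, -9.1, 4.6]
opening: 0.0144
finger_force: 40.0
```

```bash
python3 -c "
from h import *
rep()"
```

```text
y 0.0083 x -0.0002 travel 0.1633 Fy -8.5 Fx -3.2 Tz -0.063 yaw 21.2 40.00209867954254 [ 0.54214421 -0.07648415  0.09094562]
```

>>> step_arm(
  motion=[
    [-0.0003, -0.0033, 0, 0],
    [0, 0, 0, 0],
    [0, 0, 0, 0],
    [0, 0, 0, 0],
  ],
)

```text
t: 9.0
tcp_pos: [0.5413, -0.0749, 0.0909]
orientation: [3.085, 0.577, 0.001]
wrist_force: [1.0, -10.3, 2.4]
opening: 0.0141
finger_force: 40.0
```

```bash
python3 -c "
from h import *
rep()"
```

```text
y 0.0101 x -0.0003 travel 0.1651 Fy -9.8 Fx -3.5 Tz -0.069 yaw 21.2 40.00190556049347 [ 0.54132923 -0.07487021  0.09092039]
```

>>> step_arm(
  motion=[
    [-0.0003, -0.0033, 0, 0],
    [0, 0, 0, 0],
    [0, 0, 0, 0],
    [0, 0, 0, 0],
  ],
)

```text
t: 9.33
tcp_pos: [0.541, -0.0741, 0.091]
orientation: [3.084, 0.576, 0.002]
wrist_force: [3.8, -15.3, -0.9]
opening: 0.0142
finger_force: 40.0
```

```bash
python3 -c "
from h import *
rep()"
```

```text
y 0.0109 x -0.0002 travel 0.1659 Fy -15.4 Fx -3.0 Tz -0.094 yaw 21.2 40.000551596749574 [ 0.54100545 -0.07414348  0.09100088]
```

>>> step_arm(
  motion=[
    [-0.0003, -0.0033, 0, 0],
    [0, 0, 0, 0],
    [0, 0, 0, 0],
    [0, 0, 0, 0],
  ],
)

```text
t: 9.67
tcp_pos: [0.5408, -0.0738, 0.0911]
orientation: [3.081, 0.575, 0.004]
wrist_force: [7.6, -22.3, -4.5]
opening: 0.0144
finger_force: 40.0
```

```bash
python3 -c "
from h import *
rep()"
```

```text
y 0.0112 x -0.0003 travel 0.1662 Fy -23.5 Fx -2.5 Tz -0.099 yaw 21.1 39.99467633664608 [ 0.54081046 -0.07381704  0.09106547]
```

The pad is fully in: force jumped from about 10 N to 23 N with almost no travel. Locking now while holding it there.

>>> step_arm(
  motion=[
    [0, 0, 0, 0.036],
    [0, 0, 0, 0.036],
    [0, 0, 0, 0.036],
    [0, 0, 0, 0.036],
    [0, 0, 0, 0.036],
    [0, 0, 0, 0.036],
    [0, 0, 0, 0.036],
    [0, 0, 0, 0.036],
  ],
)

```text
t: 10.33
tcp_pos: [0.5409, -0.0722, 0.0911]
orientation: [3.024, -0.839, 0.008]
wrist_force: [8.3, -13.7, -3.5]
opening: 0.014
finger_force: 40.1
```

>>> step_arm(
  motion=[
    [0, 0, 0, 0.036],
    [0, 0, 0, 0.036],
    [0, 0, 0, 0.01],
    [0, 0, 0, 0],
    [0, 0, 0, 0],
  ],
)

```text
t: 10.75
tcp_pos: [0.5412, -0.0718, 0.0912]
orientation: [2.896, -1.213, 0.009]
wrist_force: [9.1, -13.2, -4.1]
opening: 0.014
finger_force: 40.1
```

```bash
python3 -c "
from h import *
rep()"
```

```text
y 0.0129 x 0.0009 travel 0.1679 Fy -15.8 Fx 2.7 Tz 0.183 yaw -45.4 40.062137274071574 [ 0.54120769 -0.07180211  0.09115389]
```

>>> step_arm(
  motion=[
    [0, 0, 0, 0.015],
    [0, 0, 0, 0.015],
    [0, 0, 0, 0],
    [0, 0, 0, 0],
  ],
)

```text
t: 11.08
tcp_pos: [0.5409, -0.0714, 0.0912]
orientation: [2.837, -1.347, 0.008]
wrist_force: [7.9, -10.7, -2.0]
opening: 0.0152
finger_force: 41.9
```

```bash
python3 -c "
from h import *
rep()"
```

```text
y 0.0134 x 0.0008 travel 0.1684 Fy -13.1 Fx 2.6 Tz 0.663 yaw -50.8 41.87774168327451 [ 0.54092908 -0.07139675  0.09116132]
```

Torque rose to 0.66 N m, so the knob is at its end stop. Releasing and lifting.

>>> step_arm(
  motion=[
    [0, 0, 0, 0],
    [0, 0, 0, 0],
    [0, 0, 0, 0],
    [0, 0, 0, 0],
    [0, 0, 0, 0],
    [0, 0, 0, 0],
  ],
  grip=0.55,
)

```text
t: 11.58
tcp_pos: [0.5391, -0.0696, 0.0904]
orientation: [-2.838, 1.347, 0.001]
wrist_force: [0.1, -0.5, -0.8]
opening: 0.0489
finger_force: 0.0
```

>>> step_arm(
  motion=[
    [0, 0, -0.04, 0],
    [0, 0, -0.06, 0],
    [0, 0, -0.06, 0],
    [0, 0, -0.06, 0],
    [0, 0, -0.06, 0],
  ],
)

```text
t: 12.0
tcp_pos: [0.539, -0.0697, 0.2602]
orientation: [-2.838, 1.348, 0.001]
wrist_force: [0.8, 0.4, 0.6]
opening: 0.0514
finger_force: 0.0
```

>>> step_arm(
  motion=[
    [-0.06, 0, 0, 0],
    [-0.06, 0, 0, 0],
    [-0.06, 0, 0, 0],
    [-0.06, 0, 0, 0],
    [0, 0, 0, 0],
    [0, 0, 0, 0],
  ],
)

```text
t: 12.5
tcp_pos: [0.4477, 0.0429, 0.2589]
orientation: [-2.839, 1.343, -0.001]
wrist_force: [0.3, 0.6, 0.8]
opening: 0.0508
finger_force: 0.0
```

Run:
```python
from h import *
rep()
out=[]
for c,(u,v) in {"side":(325,265),"top":(330,258)}.items():
    im=camera(c)[:,:,::-1].copy()
    out.append(cv2.resize(im[v-65:v+65,u-50:u+50],None,fx=4,fy=4,interpolation=cv2.INTER_CUBIC))
    for l,z in(("stop_face",.036),("knob_grip",.087),("sugar_bowl",.008),("pad_face",.036)):
        for r in pinpoint(c,l)[:2]:
            p=at_z(c,r["point"],z)[:2]-[.5458,-.0839];print(c,l,round(r["score"],2),np.round(r["point"]),"y %.3f x %.3f"%(p@[-.4206,.9072],p@[.9072,.4206]))
cv2.imwrite("pics/4.png",np.hstack(out))
```

```text
y 0.1563 x -0.0356 travel 0.3113 Fy 0.4 Fx 0.5 Tz 0.025 yaw 309.4 0.0 [0.44772162 0.04292119 0.25893906]
side stop_face 0.76 [328. 272.] y 0.074 x 0.004
side knob_grip 0.72 [323. 242.] y 0.017 x 0.004
side sugar_bowl 0.94 [256. 344.] y 0.234 x 0.211
side sugar_bowl 0.88 [400. 282.] y 0.122 x -0.173
side pad_face 0.68 [339. 299.] y 0.166 x -0.002
top stop_face 0.82 [310. 263.] y 0.082 x 0.010
top knob_grip 0.6 [336. 256.] y 0.014 x -0.002
top sugar_bowl 0.77 [327. 330.] y 0.112 x -0.171
top sugar_bowl 0.77 [237. 218.] y 0.219 x 0.211
```

View pics/4.png

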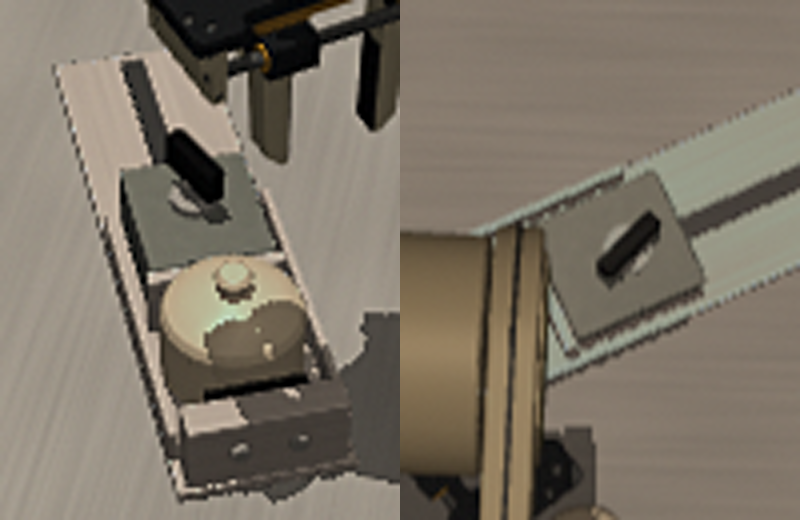

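The picture shows the bowl upright at (235,310) in the side crop, clamped between the stop and the pressed-in pad. The bar is turned to the locked position at (630,245) in the top crop, and the gripper is clear. One last numeric check of the bar angle, then I hand in.

Run:
```python
from h import *
im,m,C=bar("top",337,254,14);ys,xs=np.nonzero(m)
W=np.array([at_z("top",(a,b),.095) for a,b in zip(xs,ys)])[:,:2];e,V=np.linalg.eigh(np.cov(W.T));a=np.degrees(np.arctan2(V[1,1],V[0,1]))
k=np.radians((24.9-a)%180);print(len(xs),C,a,"knob",k)
if k>1.08: print(close_job())
```

```text
98 [336.83673469 254.07142857] 137.61760807104235 knob 1.1742992677775697
the job is handed in; nothing more can be done
None
```

The job is handed in: the sugar bowl is upright and clamped, with the pad pressed fully in, the stop locked (knob at about 1.17 rad from the top camera) and the arm clear; the final verdict was not reported back.

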